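# Pull-test the long bag clip

## Robot

A 6-joint arm with a two-finger parallel gripper is mounted at the origin on the work surface. World frame = base frame: x ahead of the robot, y to its left, z up, the work surface at z = 0. Lengths are in mm, angles in degrees, forces in N, time in s.
With the tool pointing down it reaches from about 350 to 850 mm from the base axis. Payload 8.1 kg.
Tool frame: the origin (TCP) lies at the very end of the fingers, on their centre line; the grasp point (between the pads) lies 19 mm behind it; x points along the fingers, y is the direction in which the jaws open and shut, and the axes are right-handed (so a half turn about x gives the same grasp; the last joint's range is limited). The gripper opens to 85 mm and grips with 20 to 120 N. Pads are 22 mm wide; open, the fingers measure 114 mm over their backs; the gripper's body (76 mm by 85 mm) begins 54 mm behind the grasp point. The pads swing forward as they close: fully open they stand 13 mm farther back than shut.
Start: joints at [-68.549, 7.471, 85.268, -0, 87.261, -4.893], TCP at [266.281, -537.68, 231.292] pointing down, gripper open.
Joint ranges: [-169.43, 169.43], [-51.17, 129.36], [1.28, 143.12], [-76.62, 256.62], [0, 156.53], [-152.29, 152.29]. Speed limits (degrees/s): [136.94, 136.94, 159.86, 180, 180, 180].

## Interface

Orientations are given as [roll, pitch, yaw] about the fixed x, y, z axes, in that order (R = Rz(yaw) Ry(pitch) Rx(roll)).
In Python, from bench import sensors, snapshot, r gives the robot as it stands. The module is installed in compiled form; this text tells all that it offers.
- The arm moves only by the tool drive_tool, never from a script. Its argument "moves" is one flat list of numbers, 6 for each row, row after row: the shift along the tool's x, y, z in cm, then the turn, a rotation vector about the tool's x, y, z in degrees. In form: [tx, ty, tz, wx, wy, wz, tx, ty, tz, wx, wy, wz, ...]. A call has 1 to 20 rows; each row shifts and turns the commanded pose from where the row before left it, along the tool's axes as they then stand; what a row does not reach is not made up. A row lasts 1/12 s, in which the tool goes at most 41.7 mm and 7.16 degrees, less where a joint would pass 70% of its speed; a pose out of reach is approached as far as the arm can. A call with a gripper value outside its range is refused whole. "hand" is the finger opening in cm, from 0 to 8.54, set as the call begins (left out, the last holds). The fingers move at their own pace and stop on an object; "grip_force" is the grip in N (left out, the last holds). Time passes only in rows, so rows that do not move let the fingers close. It gives the time, the measured TCP pose, the force and the opening at its end, in the units of the state.
- sensors.sense(): the state, without advancing time (a new reading comes with each control period).
- snapshot(name): name is "scene" or "top" or "wrist"; returns a dict with "image" (480x640x3 uint8, red, green, blue), "z_map" (480x640 float32, mm along the optical axis (not along the pixel's ray), 0 where there is no reading), "camera_matrix" (3x3 intrinsics, pixels), "dist" ([k1, k2, p1, p2, k3] as OpenCV has them; the pictures are not rectified), "eye" and "orientation" of the camera in the world; the wrist camera has in their place "mount" (4x4, takes a point from camera to tool coordinates, whose origin is the TCP and whose axes are the tool frame's). Camera axes: x right, y down, z forward; pixel columns grow to the right and rows downward; lengths in mm; the calibration is good to about 2 mm. A picture is of the moment at which its call begins: read the wrist's pose just before it.
- r.hand_in(): hands the job in, once; it reports no verdict.
The state is a dict: "time": time; "joint_pos": joint angles; "qd": joint speeds; "joint_efforts": joint torques, N m; "tool_pos": TCP position; "tcp_rot": TCP orientation; "ft_force": force on the tool from outside, world axes, zero at the start; "wrist_torque": the same for the moment, N m; "finger_gap": finger opening in mm.
Only numpy, scipy, OpenCV 4.12 (cv2) and the standard library are available. Lean on these libraries where they do the work, as an engineer would, in place of code of your own. Each camera call takes 0.05 s, during which the arm holds its last target.

## Task

Pull-test the long bag clip, which should have gone weak: take its test card by the wooden grip on top, draw the card straight up out of the jaws so that the clip's steel foot stays standing on the table where it is, then lower the card upright into the empty pocket of the bamboo caddy and let go only when it is nearly down. Leave the short binder clip and its card alone.

Things in the scene. Friction and masses are not known exactly. Their poses are not given: they have to be found in the camera images.
- bag_grip (a point): Centre of the wooden grip bar on top of the test card held in the LONG bag clip (pale plastic jaws 110 mm long). The bar is 12 mm thick (x), 56 mm long (y), 20 mm high (z); below it hangs a stiff plywood card 5 mm thick, 50 mm wide (y), 72 mm tall, so the card's lower edge is 80 mm below this point. Card and bar weigh 40 g. Axes: x through the thickness, y along the bar, z up. In the clip this point is 110 mm above the table.
- bag_card: The same test card; origin at the centre of its lower edge, axes as bag_grip. At the start 30 mm above the table, in the clip.
- bag_clip: The long bag clip fixed jaws-up on a loose steel foot plate 80 x 120 x 11 mm (0.9 kg together, about 9 N); origin at the centre of the plate's underside, y along the jaws, z up. Jaws 110 mm long, tops 62 mm above the table, gripping the lower 32 mm of the card by spring, one jaw hinged. The card slides out upward at about 2.5 to 5 N, less than the weight of the foot.
- pocket (a point): Centre of the inner floor of the EMPTY pocket of the fixed bamboo caddy, 5 mm above the table. Pocket 30 mm wide (x) by 72 mm long (y), walls 5 mm thick, rim 45 mm above this point. y runs along the caddy; a second pocket, 77 mm away towards +y, already holds such a card. The card fits with its width along the pocket's y, either way round, and may lean once released.
- binder_grip (a point): Centre of the grip bar of the like card held in the SHORT binder clip (dark steel, 42 mm wide, wire handles) on an equal steel foot plate: a bystander, not to be disturbed. 110 mm above the table, axes as bag_grip.
Things that resemble listed ones, but are neither listed nor needed, are in the scene too. Leave any purple or yellow look-alike of the bag_card alone. Leave any yellow look-alike of the part that bears pocket alone.

How it is judged (in metres and radians):
On the way, in this order (a step that is already met when the one before it is completed fails the run):
1. the card of the long bag clip is drawn up clear of the jaws, upright, its foot still on the table (z of bag_card in the frame of bag_clip above 0.065 m and angle between bag_card's own z axis and vertical below 0.35 rad and height (world z) of bag_clip below 0.01 m and contact force between the fingers and bag_card above 0.5 N), for 0.1 s.
2. the card, still held, is lowered into the empty pocket to within 30 mm of its floor (z of bag_card in the frame of pocket below 0.03 m and x of bag_card in the frame of pocket between -0.017 and 0.017 m and y of bag_card in the frame of pocket between -0.036 and 0.036 m and contact force between the fingers and bag_card above 0.5 N), for 0.05 s.
At the end, for the whole second after the job is handed in: The card rests in the empty pocket, grip up, leaning at most 40 degrees, its lower edge within 17 mm across and 36 mm along of the middle and 18 mm of the floor; the bag clip stands flat within 25 mm of its start; the binder clip and its card are within 20 mm of theirs (x of bag_card in the frame of pocket between -0.017 and 0.017 m and y of bag_card in the frame of pocket between -0.036 and 0.036 m and z of bag_card in the frame of pocket below 0.018 m and angle between bag_card's own z axis and vertical below 0.7 rad and height (world z) of bag_grip above 0.055 m and linear speed of bag_card below 0.03 m/s and distance of bag_clip from where it was at the start of the episode below 0.025 m and angle between bag_clip's own z axis and vertical below 0.15 rad and distance of binder_grip from where it was at the start of the episode below 0.02 m); the robot touches nothing.
It fails at once if the bag clip's foot is lifted, tipped or dragged away (over 20 mm up, 15 degrees, 25 mm in all) (height (world z) of bag_clip above 0.02 m or angle between bag_clip's own z axis and vertical above 0.26 rad or distance of bag_clip from where it was at the start of the episode above 0.025 m).
It fails at once if the binder clip or its card is disturbed (over 20 mm) (distance of binder_grip from where it was at the start of the episode above 0.02 m).
It also fails if it takes over 35 s, if anything falls off the work surface, if the arm or the gripper's body presses on something with over 40 N, if the wrist force passes 120 N, or if a joint passes its speed limit or range.

## Working session

There is one attempt and no reset: what is moved stays moved. The work goes in short steps, Python scripts to look and compute and a tool call to move; the robot and the scene stay as the last step left them, time stands still between calls to the robot, and variables do not carry over. Pictures are saved under pics/ and viewed, and the job is handed in when it is done.

Besides the shell and the picture viewer there is one more tool, called after "Request:" as name(argument=value, ...), one argument or row to a line, values as JSON. drive_tool: Moves the arm, as the interface text tells. Its arguments: {"type":"object","properties":{"moves":{"type":"array","items":{"type":"number"}},"hand":{"type":"number"},"grip_force":{"type":"number"}},"required":["moves"]}

```bash
mkdir -p pics; cat > h.py <<'E'
import numpy as np,cv2
from bench import sensors,snapshot,r
def save(n,f):
    s=snapshot(n);cv2.imwrite('pics/'+f+'.png',s['image'][:,:,::-1]);np.savez('pics/'+f+'.npz',**{k:np.array(v) for k,v in s.items()});return s
E
python3 - <<'E'
from h import *
print(sensors.sense())
for n in('scene','top','wrist'):
    s=save(n,n+'1');print(n,s['camera_matrix'],s['dist'],s.get('eye'),s.get('orientation'),s.get('mount'))
E
```

```text
{'time': 0.0, 'joint_pos': array([-6.85483673e+01,  7.51335345e+00,  8.53276572e+01, -7.36374293e-04,
        8.72593346e+01, -4.89427778e+00]), 'qd': array([ 0.02159588,  0.03733358,  0.09485673, -0.00534438,  0.02715598,
        0.06217666]), 'joint_efforts': array([ 2.02849435e-03, -5.69381011e+01, -5.00565863e+01, -1.77361017e-04,
        1.46279018e-02, -4.44732848e-06]), 'tool_pos': array([ 266.08724728, -537.1910095 ,  230.27824092]), 'tcp_rot': array([-94.47434213,  89.89965205, 111.87160425]), 'ft_force': array([ 0.06762776, -0.53589396,  0.2663216 ]), 'wrist_torque': array([ 0.04947284,  0.0128643 , -0.03166387]), 'finger_gap': 85.52298691745553}
scene [[463.71386034   0.         319.56838013]
 [  0.         463.71386034 232.87635094]
 [  0.           0.           1.        ]] [0.01697638 0.         0.         0.         0.        ] [ 893.25305586 -564.47303861  677.17906503] [-132.77454837   -0.25323616   35.54620581] None
top [[503.22700017   0.         316.75420146]
 [  0.         503.22700017 231.49497407]
 [  0.           0.           1.        ]] [-0.08097585  0.          0.          0.          0.        ] [486.8160747  -58.79021842 852.76261547] [-175.76425238   -1.14581055  -89.63991879] None
wrist [[383.78774531   0.         322.58375214]
 [  0.         383.78774531 234.60228217]
 [  0.           0.           1.        ]] [-0.05335881  0.          0.          0.          0.        ] None None [[-3.38065574e-04 -3.27905169e-01  9.44710583e-01 -1.43032525e+02]
 [ 9.99999924e-01 -2.94988282e-04  2.55461693e-04  5.42290141e-01]
 [ 1.94911342e-04  9.44710597e-01  3.27905244e-01 -8.42625321e+01]
 [ 0.00000000e+00  0.00000000e+00  0.00000000e+00  1.00000000e+00]]
```

View pics/scene1.png

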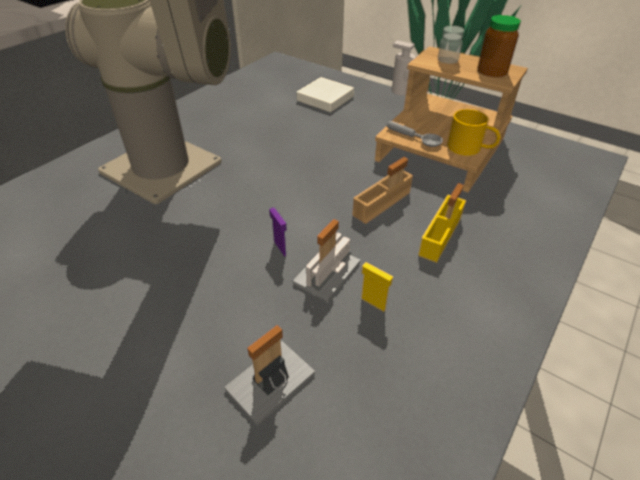

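View pics/top1.png

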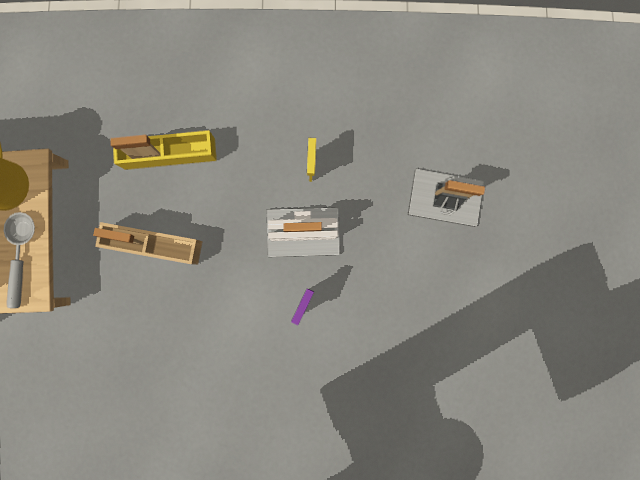

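The scene view shows the bag clip at about (327,260), with its brown grip at (328,232). The binder clip is at (270,370), the bamboo caddy at (383,195), and the purple and yellow look-alikes stand nearby. In the top view the bag grip is at (302,227), and the empty pocket is the right-hand half of the bamboo caddy at (173,247).

```bash
cat >> h.py <<'E'
from scipy.spatial.transform import Rotation as Ro
def ray(s,uv):
    K=np.array(s['camera_matrix']);uv=np.array(uv,float).reshape(-1,1,2)
    p=cv2.undistortPoints(uv,K,np.array(s['dist'])).reshape(-1,2);d=np.c_[p,np.ones(len(p))]
    return d
def pose(s): return Ro.from_euler('xyz',np.array(s['orientation']),degrees=True).as_matrix(),np.array(s['eye'])
def onz(s,uv,z):
    R,e=pose(s);d=ray(s,uv)@R.T;return e+d*((z-e[2])/d[:,2])[:,None]
def cloud(s,m):
    R,e=pose(s);v,u=np.nonzero(m&(s['z_map']>0));d=ray(s,np.c_[u,v]);return e+(d*s['z_map'][v,u][:,None])@R.T
E
python3 - <<'E'
from h import *
s=dict(np.load('pics/top1.npz'))
print(onz(s,[[302,227],[173,247],[302,306]],0).round())
def rep(n,P):
    (c,sz,a)=cv2.minAreaRect(P[:,:2].astype(np.float32));b=cv2.boxPoints((c,sz,a));print(n,len(P),np.round(c,1),np.round(sz,1),round(a,1),'z',np.percentile(P[:,2],[5,50,95]).round(1),b.round().tolist())
hsv=cv2.cvtColor(s['image'],cv2.COLOR_RGB2HSV)
for n,(u0,u1,v0,v1) in dict(bag=(265,342,200,262),binder=(405,490,160,230),caddy=(85,205,215,270)).items():
    box=np.zeros(hsv.shape[:2],bool);box[v0:v1,u0:u1]=1
    P=cloud(s,box)
    h,c=np.histogram(P[:,2],bins=np.arange(-5,140,5));print(n,dict(zip(c[:-1],h)))
    if n=='caddy': rep('rim',P[(P[:,2]>44)&(P[:,2]<58)]);rep('high',P[P[:,2]>70])
    else: rep('bar',P[P[:,2]>105]);rep('foot',P[(P[:,2]>6)&(P[:,2]<17)])
    if n=='bag': rep('jaw',P[(P[:,2]>52)&(P[:,2]<68)])
    col=box&(hsv[:,:,1]>90)
    m=col.astype(np.uint8)
    v,u=np.nonzero(m);print(n,'colmask',len(u),u.min(),u.max(),v.min(),v.max())
E
python3 -c "
import cv2
i=cv2.imread('pics/top1.png');cv2.imwrite('pics/crop1.png',cv2.resize(i[190:290,80:360],None,fx=2.8,fy=2.8,interpolation=2))"
```

```text
[[558. -50.   0.]
 [522. 168.   0.]
 [424. -51.   0.]]
bag {np.int64(-5): np.int64(548), np.int64(0): np.int64(819), np.int64(5): np.int64(341), np.int64(10): np.int64(1457), np.int64(15): np.int64(13), np.int64(20): np.int64(22), np.int64(25): np.int64(28), np.int64(30): np.int64(72), np.int64(35): np.int64(118), np.int64(40): np.int64(4), np.int64(45): np.int64(18), np.int64(50): np.int64(47), np.int64(55): np.int64(457), np.int64(60): np.int64(445), np.int64(65): np.int64(17), np.int64(70): np.int64(0), np.int64(75): np.int64(0), np.int64(80): np.int64(0), np.int64(85): np.int64(0), np.int64(90): np.int64(0), np.int64(95): np.int64(1), np.int64(100): np.int64(4), np.int64(105): np.int64(9), np.int64(110): np.int64(9), np.int64(115): np.int64(138), np.int64(120): np.int64(183), np.int64(125): np.int64(0), np.int64(130): np.int64(0)}
bar 339 [548.7 -51.4] [12.1 55.7] 2.2 z [114.9 120.1 122.1] [[542.0, -24.0], [544.0, -79.0], [556.0, -79.0], [554.0, -23.0]]
foot 1810 [548.9 -51.2] [ 80.1 120.1] 2.1 z [ 8.9 11.3 13.7] [[507.0, 7.0], [511.0, -113.0], [591.0, -110.0], [587.0, 10.0]]
jaw
[... 1627 characters left out ...]
np.int64(60): np.int64(2), np.int64(65): np.int64(2), np.int64(70): np.int64(0), np.int64(75): np.int64(11), np.int64(80): np.int64(12), np.int64(85): np.int64(16), np.int64(90): np.int64(69), np.int64(95): np.int64(235), np.int64(100): np.int64(0), np.int64(105): np.int64(0), np.int64(110): np.int64(0), np.int64(115): np.int64(0), np.int64(120): np.int64(0), np.int64(125): np.int64(0), np.int64(130): np.int64(0)}
rim 852 [526.1 200.2] [160.1  40.6] 80.2 z [47.2 50.2 52.6] [[492.0, 125.0], [533.0, 118.0], [560.0, 276.0], [520.0, 283.0]]
high 343 [535.6 238.4] [57.2 13.4] 80.2 z [83.6 95.9 98.2] [[524.0, 211.0], [537.0, 209.0], [547.0, 265.0], [534.0, 268.0]]
caddy colmask 2599 93 201 223 263
```

View pics/crop1.png

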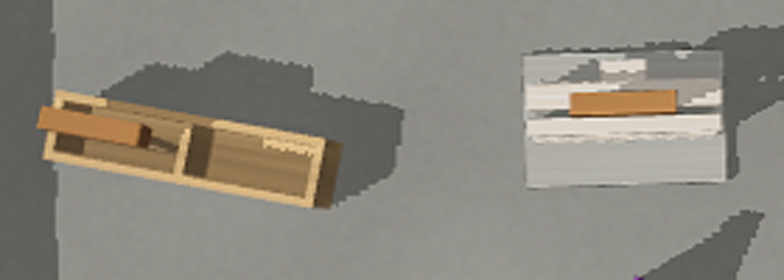

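View pics/wrist1.png

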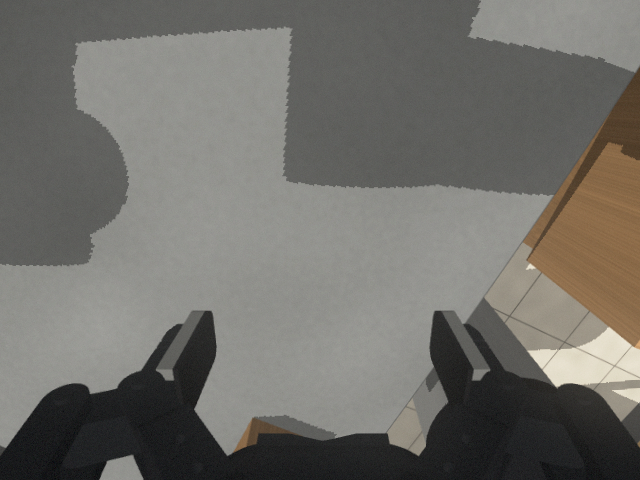

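```bash
cat >> h.py <<'E'
def plan(x,y,z,yaw):
    # tool y along world (cos yaw, sin yaw) or opposite, tool x down
    st=sensors.sense();T=np.array(st['tool_pos']);R=Ro.from_euler('xyz',st['tcp_rot'],degrees=True)
    print('t',st['time'],'tcp',T.round(1),'joints',np.round(st['joint_pos'],1),'F',np.round(st['ft_force'],1),'gap',round(st['finger_gap'],1))
    print('tool axes (cols)\n',R.as_matrix().round(3))
    print('shift in tool frame cm',(R.inv().apply(np.array([x,y,z])-T)/10).round(2))
    for k in (1,-1):
        c,s_=np.cos(np.radians(yaw)),np.sin(np.radians(yaw));Y=k*np.array([c,s_,0]);X=np.array([0,0,-1.]);Z=np.cross(X,Y)
        G=Ro.from_matrix(np.c_[X,Y,Z]);print(k,'rotvec tool deg',(R.inv()*G).as_rotvec(degrees=True).round(2),'shift in goal frame cm',(G.inv().apply(np.array([x,y,z])-T)/10).round(2))
E
python3 - <<'E'
from h import *
plan(548.7,-51.4,230,2.1)
E
```

```text
t 0.15 tcp [ 266.1 -537.3  230.5] joints [-68.5   7.5  85.3   0.   87.3  -4.9] F [ 0.6  0.5 -0.8] gap 85.7
tool axes (cols)
 [[-0.001  0.444 -0.896]
 [ 0.001 -0.896 -0.444]
 [-1.    -0.001 -0.   ]]
shift in tool frame cm [  0.1  -31.   -46.88]
1 rotvec tool deg [-6.575e+01 -5.000e-02  7.000e-02] shift in goal frame cm [  0.05  30.02 -47.52]
-1 rotvec tool deg [1.1425e+02 8.0000e-02 6.0000e-02] shift in goal frame cm [  0.05 -30.02  47.52]
```

Request:
drive_tool(
  moves=[0,-1.94,-2.93,0,0,0,0,-1.94,-2.93,0,0,0,0,-1.94,-2.93,0,0,0,0,-1.94,-2.93,0,0,0,0,-1.94,-2.93,0,0,0,0,-1.94,-2.93,0,0,0,0,-1.94,-2.93,0,0,0,0,-1.94,-2.93,0,0,0,0,-1.94,-2.93,0,0,0,0,-1.94,-2.93,0,0,0,0,-1.94,-2.93,0,0,0,0,-1.94,-2.93,0,0,0,0,-1.94,-2.93,0,0,0,0,-1.94,-2.93,0,0,0,0,-1.94,-2.93,0,0,0,0,-1.94,-2.93,0,0,0],
  hand=8.5,
  grip_force=60,
)

```text
time: 1.48
tool_pos: [549.1, -49.7, 231.0]
tcp_rot: [-36.5, 90.0, 169.8]
ft_force: [0.8, -0.8, 0.2]
finger_gap: 85.0
```

Request:
drive_tool(
  moves=[0,0,0,-6.57,0,0,0,0,0,-6.57,0,0,0,0,0,-6.57,0,0,0,0,0,-6.57,0,0,0,0,0,-6.57,0,0,0,0,0,-6.57,0,0,0,0,0,-6.57,0,0,0,0,0,-6.57,0,0,0,0,0,-6.57,0,0,0,0,0,-6.57,0,0,0,0,0,0,0,0,0,0,0,0,0,0],
)

```text
time: 2.48
tool_pos: [548.5, -51.4, 231.0]
tcp_rot: [-102.9, 90.0, 168.9]
ft_force: [-0.9, 1.2, -0.0]
finger_gap: 84.6
```

```bash
python3 - <<'E'
from h import *
plan(548.7,-51.4,150,2.1)
st=sensors.sense();s=save('wrist','wrist2')
R=Ro.from_euler('xyz',st['tcp_rot'],degrees=True).as_matrix();M=s['mount']
hsv=cv2.cvtColor(s['image'],cv2.COLOR_RGB2HSV)
m=(hsv[:,:,1]>90)
v,u=np.nonzero(m&(s['z_map']>0));P=ray(s,np.c_[u,v])*s['z_map'][v,u][:,None]
P=(P@M[:3,:3].T+M[:3,3])@R.T+st['tool_pos']
k=(P[:,2]>112)&(P[:,2]<128)&(abs(P[:,0]-549)<40)&(abs(P[:,1]+51)<50);P=P[k];print(len(P),cv2.minAreaRect(P[:,:2].astype(np.float32)),np.median(P[:,2]))
s=dict(np.load('pics/top1.npz'));P=cloud(s,np.ones((480,640),bool))
k=(P[:,2]>60)&(P[:,1]>100)
Q=P[k];
for z0 in range(60,400,40):
    q=Q[(Q[:,2]>z0)&(Q[:,2]<=z0+40)]
    if len(q): print(z0,len(q),q.min(0).round(),q.max(0).round())
E
```

```text
t 2.4833 tcp [548.5 -51.4 231. ] joints [-10.7  -0.1  93.2   0.   86.9 -12.5] F [-0.9  1.2 -0. ] gap 84.6
tool axes (cols)
 [[-0.001  0.999  0.032]
 [ 0.     0.032 -0.999]
 [-1.    -0.001 -0.   ]]
shift in tool frame cm [ 8.1   0.03 -0.  ]
1 rotvec tool deg [-0.26 -0.01  0.03] shift in goal frame cm [ 8.1   0.02 -0.  ]
-1 rotvec tool deg [1.7974e+02 5.0000e-02 1.0000e-02] shift in goal frame cm [ 8.1  -0.02  0.  ]
1332 ((548.3871459960938, -52.8610954284668), (11.712149620056152, 56.424381256103516), 2.268404006958008) 120.30110569418716
60 8598 [411. 189.  60.] [692. 437. 100.]
100 620 [577. 196. 100.] [681. 414. 140.]
140 87 [594. 385. 140.] [635. 392. 149.]
```

View pics/wrist2.png

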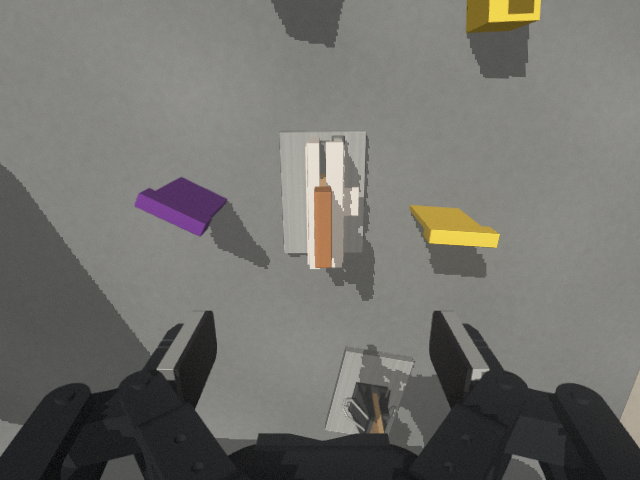

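The wrist view shows the open fingers straddling the bag grip, at about (323,228), with nothing under them. Both cameras agree to within 1.5 mm. I'll descend next and close.

Request:
drive_tool(
  moves=[2,0,0,0,0,0,2,0,0,0,0,0,2,0,0,0,0,0,2,0,0,0,0,0,2,0,0,0,0,0,1.5,0,0,0,0,0,1,0,0,0,0,0,1,0,0,0,0,0,0.5,0,0,0,0,0,0,0,0,0,0,0,0,0,0,0,0,0,0,0,0,0,0,0],
  hand=8.5,
)

```text
time: 3.53
tool_pos: [549.4, -51.6, 92.4]
tcp_rot: [79.2, 89.9, -8.8]
ft_force: [0.2, -0.2, 0.6]
finger_gap: 85.2
```

Request:
drive_tool(
  moves=[0,0,0,0,0,0,0,0,0,0,0,0,0,0,0,0,0,0,0,0,0,0,0,0,0,0,0,0,0,0,0,0,0,0,0,0,0,0,0,0,0,0,0,0,0,0,0,0,0,0,0,0,0,0,0,0,0,0,0,0,0,0,0,0,0,0,0,0,0,0,0,0],
  hand=0.9,
  grip_force=60,
)

```text
time: 4.53
tool_pos: [548.7, -51.5, 91.5]
tcp_rot: [59.9, 90.0, -28.1]
ft_force: [-1.2, -0.1, 5.4]
finger_gap: 10.7
```

```bash
python3 - <<'E'
from h import *
plan(548.7,-51.4,91,2.1)
save('wrist','wrist3');save('scene','scene3')
E
```

```text
t 4.5333 tcp [548.7 -51.5  91.5] joints [-10.7   6.4 101.5  -0.   72.1 -12.7] F [-1.2 -0.1  5.4] gap 10.7
tool axes (cols)
 [[ 0.     0.999  0.036]
 [-0.     0.036 -0.999]
 [-1.     0.     0.   ]]
shift in tool frame cm [ 0.05 -0.   -0.01]
1 rotvec tool deg [-0.06  0.   -0.01] shift in goal frame cm [ 0.05 -0.   -0.01]
-1 rotvec tool deg [ 1.7994e+02 -1.0000e-02 -1.0000e-02] shift in goal frame cm [0.05 0.   0.01]
```

View pics/wrist3.png

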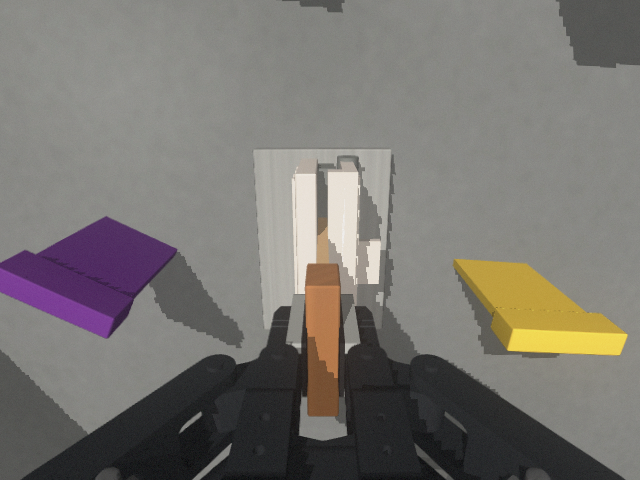

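View pics/scene3.png

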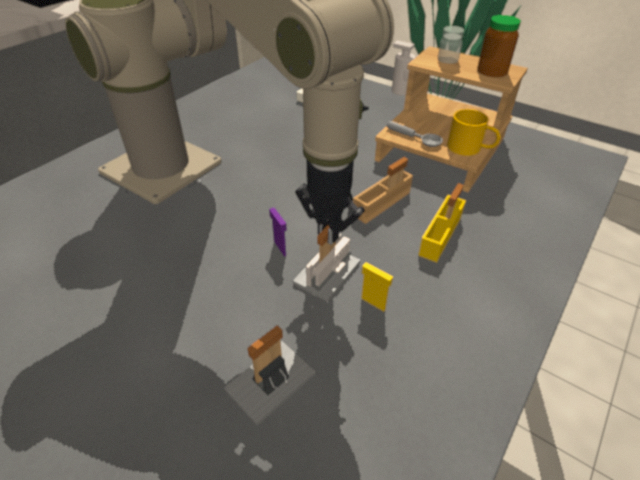

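The wrist view shows the grip bar, at about (323,340), held between the pads, and the foot hasn't moved. The first pull will be a slow 1 cm with a force check.

Request:
drive_tool(
  moves=[-0.2,0,0,0,0,0,-0.2,0,0,0,0,0,-0.2,0,0,0,0,0,-0.2,0,0,0,0,0,-0.2,0,0,0,0,0,0,0,0,0,0,0],
)

```text
time: 5.13
tool_pos: [548.5, -51.5, 101.6]
tcp_rot: [-94.0, 90.0, 178.0]
ft_force: [-2.6, 0.4, -0.3]
finger_gap: 11.1
```

```bash
python3 - <<'E'
from h import *
s=save('top','top4')
P=cloud(s,np.ones((480,640),bool))
k=(abs(P[:,0]-549)<70)&(abs(P[:,1]+51)<80)&(P[:,2]>6)&(P[:,2]<30);print(np.median(P[k],0))
save('wrist','wrist4');save('scene','scene4');print(sensors.sense()['ft_force'],sensors.sense()['finger_gap'])
i=cv2.imread('pics/scene4.png');cv2.imwrite('pics/s4.png',cv2.resize(i[180:320,230:420],None,fx=4,fy=4))
E
```

```text
[514.43262316 -12.25928559  11.38098244]
[-1.95513446  0.40067496  1.27743447] 10.884258562868917
```

View pics/s4.png

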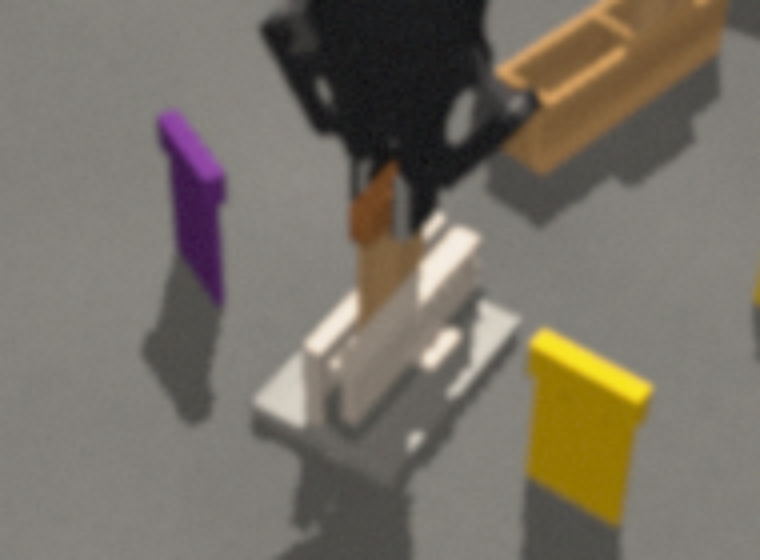

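View pics/wrist4.png

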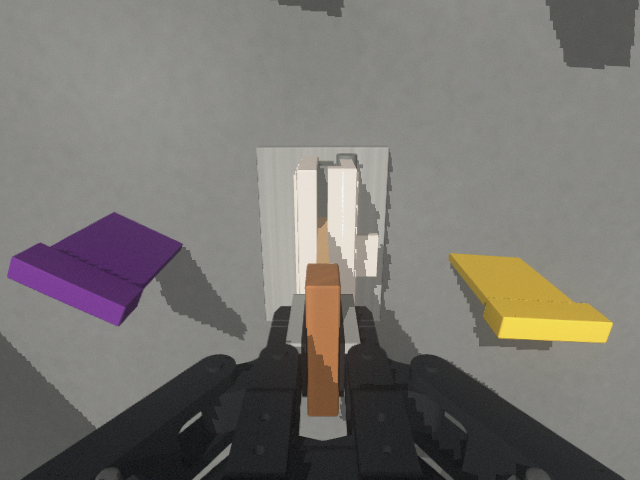

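The bar rises with the pads, since its place in the wrist view is unchanged. The foot plate's top is still at 11.4 mm, so the card is sliding. I'll keep drawing it up slowly.

Request:
drive_tool(
  moves=[-0.3,0,0,0,0,0,-0.3,0,0,0,0,0,-0.3,0,0,0,0,0,-0.3,0,0,0,0,0,-0.3,0,0,0,0,0,-0.3,0,0,0,0,0,-0.3,0,0,0,0,0,-0.3,0,0,0,0,0,-0.4,0,0,0,0,0,-0.4,0,0,0,0,0,-0.5,0,0,0,0,0,-0.6,0,0,0,0,0,-0.6,0,0,0,0,0,-0.6,0,0,0,0,0,-0.7,0,0,0,0,0,-0.8,0,0,0,0,0,0,0,0,0,0,0,0,0,0,0,0,0,0,0,0,0,0,0],
)

```text
time: 6.87
tool_pos: [548.6, -51.5, 171.2]
tcp_rot: [-104.3, 90.0, 167.8]
ft_force: [-0.6, -0.7, -0.5]
finger_gap: 11.3
```

```bash
python3 - <<'E'
from h import *
# TCP z such that card bottom 25 mm above rim etc.
plan(519.6,162.3,171,-9.8)
st=sensors.sense();s=save('wrist','wrist5')
R=Ro.from_euler('xyz',st['tcp_rot'],degrees=True).as_matrix();M=s['mount']
v,u=np.nonzero(s['z_map']>0);P=ray(s,np.c_[u,v])*s['z_map'][v,u][:,None]
P=(P@M[:3,:3].T+M[:3,3])@R.T+st['tool_pos']
k=(P[:,2]>6)&(P[:,2]<17)&(abs(P[:,0]-549)<60)&(abs(P[:,1]+51)<70);print('foot',cv2.minAreaRect(P[k][:,:2].astype(np.float32)),np.median(P[k][:,2]))
k=(P[:,2]>190)&(P[:,2]<206)&(abs(P[:,0]-549)<15);print('bar',cv2.minAreaRect(P[k][:,:2].astype(np.float32)),np.median(P[k][:,2]))
save('scene','scene5')
E
```

```text
t 6.8667 tcp [548.6 -51.5 171.2] joints [-10.7   2.   97.4   0.   80.6 -12.7] F [-0.6 -0.7 -0.5] gap 11.3
tool axes (cols)
 [[-0.     0.999  0.036]
 [ 0.     0.036 -0.999]
 [-1.    -0.    -0.   ]]
shift in tool frame cm [ 2.000e-02 -2.130e+00 -2.147e+01]
1 rotvec tool deg [ 1.184e+01 -0.000e+00  1.000e-02] shift in goal frame cm [ 2.000e-02 -6.490e+00 -2.057e+01]
-1 rotvec tool deg [-1.6816e+02 -1.0000e-02 -0.0000e+00] shift in goal frame cm [2.000e-02 6.490e+00 2.057e+01]
foot ((548.2647094726562, -52.82931137084961), (80.36263275146484, 120.47553253173828), 2.1646769046783447) 11.37046381859372
bar ((547.076171875, -52.729740142822266), (57.69320297241211, 29.013607025146484), 75.57669067382812) 199.9726655508347
```

View pics/scene5.png

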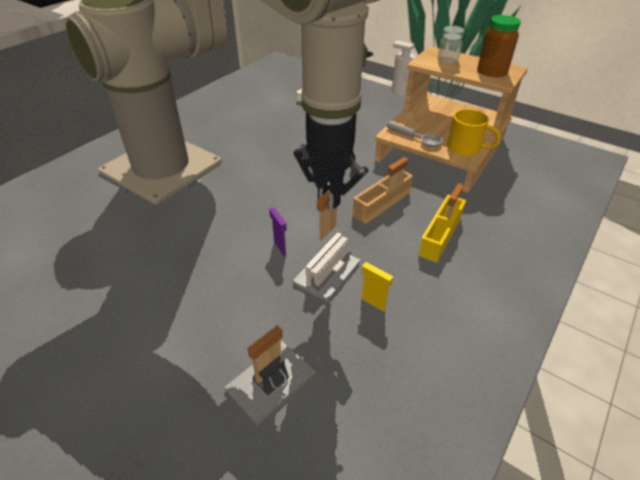

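View pics/wrist5.png

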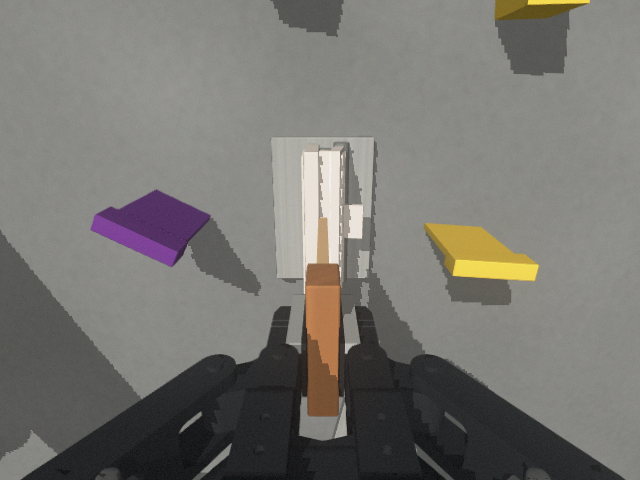

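The card is clear of the jaws and hangs upright at (327,215) in the scene view. The foot is flat and within 1.5 mm of where it started. I'll carry the card to above the pocket.

Request:
drive_tool(
  moves=[0,-0.07,-0.7,0,0,0,0,-0.14,-1.4,0,0,0,0,-0.16,-1.6,0,0,0,0,-0.16,-1.6,0,0,0,0,-0.16,-1.6,0,0,0,0,-0.16,-1.6,0,0,0,0,-0.16,-1.6,0,0,0,0,-0.16,-1.6,0,0,0,0,-0.16,-1.6,0,0,0,0,-0.16,-1.6,0,0,0,0,-0.16,-1.6,0,0,0,0,-0.16,-1.6,0,0,0,0,-0.16,-1.6,0,0,0,0,-0.12,-1.1,0,0,0,0,-0.04,-0.67,0,0,0,0,0,0,4,0,0,0,0,0,4,0,0,0,0,0,3.84,0,0,0,0,0,0,0,0,0,0,0,0,0,0],
)

```text
time: 8.63
tool_pos: [519.6, 162.4, 171.2]
tcp_rot: [-53.9, 90.0, -153.6]
ft_force: [-0.2, -0.6, -0.3]
finger_gap: 10.9
```

```bash
python3 - <<'E'
from h import *
plan(519.6,162.3,110,-9.8)
st=sensors.sense();s=save('wrist','wrist6')
R=Ro.from_euler('xyz',st['tcp_rot'],degrees=True).as_matrix();M=s['mount']
v,u=np.nonzero(s['z_map']>0);P=ray(s,np.c_[u,v])*s['z_map'][v,u][:,None]
P=(P@M[:3,:3].T+M[:3,3])@R.T+st['tool_pos']
k=(P[:,2]>45)&(P[:,2]<56)&(abs(P[:,0]-526)<60)&(P[:,1]>60)&(P[:,1]<300);print('rim wrist',cv2.minAreaRect(P[k][:,:2].astype(np.float32)))
save('scene','scene6');save('top','top6')
E
```

```text
t 8.6333 tcp [519.6 162.4 171.2] joints [12.   0.9 98.5 -0.  80.6 21.6] F [-0.2 -0.6 -0.3] gap 10.9
tool axes (cols)
 [[-0.     0.986 -0.168]
 [-0.    -0.168 -0.986]
 [-1.    -0.     0.   ]]
shift in tool frame cm [6.12 0.   0.01]
1 rotvec tool deg [0.12 0.01 0.01] shift in goal frame cm [6.12 0.   0.01]
-1 rotvec tool deg [-1.7988e+02 -1.0000e-02  1.0000e-02] shift in goal frame cm [ 6.12 -0.   -0.01]
rim wrist ((525.8935546875, 199.19313049316406), (159.05963134765625, 40.47599792480469), 80.29325103759766)
```

View pics/scene6.png

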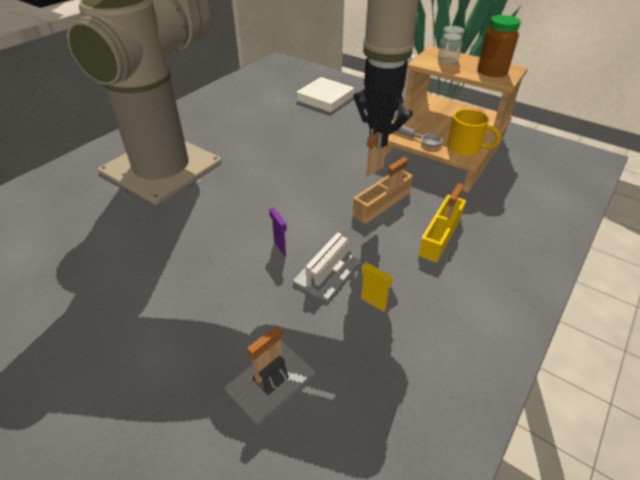

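View pics/wrist6.png

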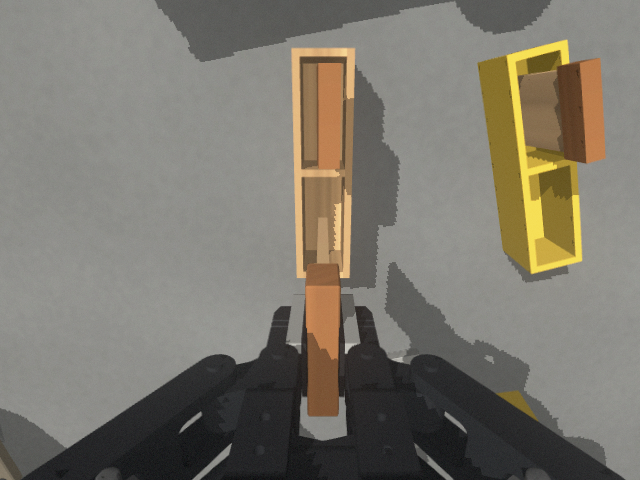

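The wrist view shows the card over the caddy, in line with it, and the empty pocket lies between rows 178 and 275 near column 325. The wrist measurement of the caddy is within 1 mm of the top view's. I'll lower the card.

Request:
drive_tool(
  moves=[1,0,0,0,0,0,1,0,0,0,0,0,1,0,0,0,0,0,1,0,0,0,0,0,0.7,0,0,0,0,0,0.7,0,0,0,0,0,0.7,0,0,0,0,0,0.7,0,0,0,0,0,0.7,0,0,0,0,0,0.7,0,0,0,0,0,0.7,0,0,0,0,0,0.4,0,0,0,0,0,0.3,0,0,0,0,0,0,0,0,0,0,0,0,0,0,0,0,0,0,0,0,0,0,0],
)

```text
time: 10.12
tool_pos: [520.0, 162.4, 75.7]
tcp_rot: [109.7, 90.0, 9.9]
ft_force: [0.5, -0.3, 0.3]
finger_gap: 10.9
```

```bash
python3 - <<'E'
from h import *
plan(519.6,162.3,71,-9.8)
save('wrist','wrist7');s=save('scene','scene7')
i=cv2.imread('pics/scene7.png');cv2.imwrite('pics/s7.png',cv2.resize(i[90:240,300:500],None,fx=4,fy=4))
E
```

```text
t 10.1167 tcp [520.  162.4  75.7] joints [ 12.    6.5 103.2  -0.   70.3  21.7] F [ 0.5 -0.3  0.3] gap 10.9
tool axes (cols)
 [[ 0.001  0.985 -0.17 ]
 [ 0.    -0.17  -0.985]
 [-1.     0.001 -0.   ]]
shift in tool frame cm [ 0.47 -0.04  0.02]
1 rotvec tool deg [ 0.   -0.01 -0.04] shift in goal frame cm [ 0.47 -0.04  0.02]
-1 rotvec tool deg [-1.8e+02  6.0e-02 -2.0e-02] shift in goal frame cm [ 0.47  0.04 -0.02]
```

View pics/s7.png

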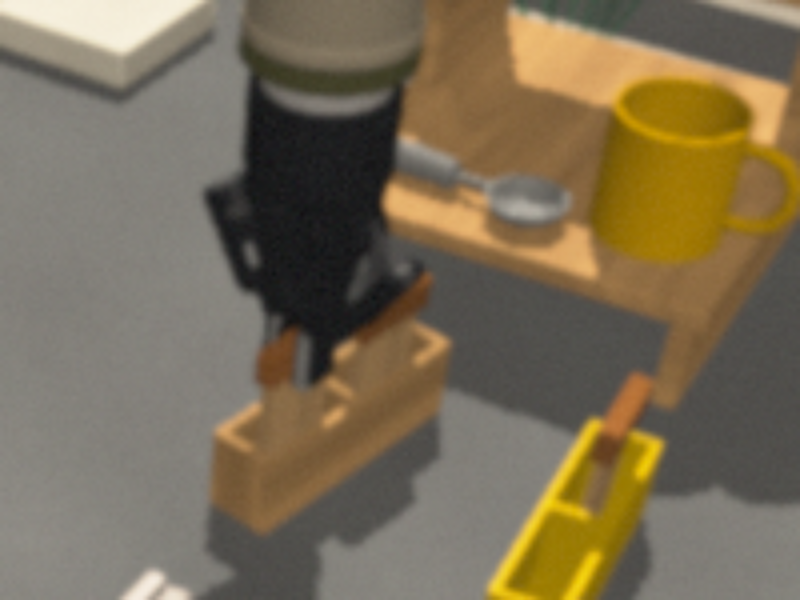

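View pics/wrist7.png

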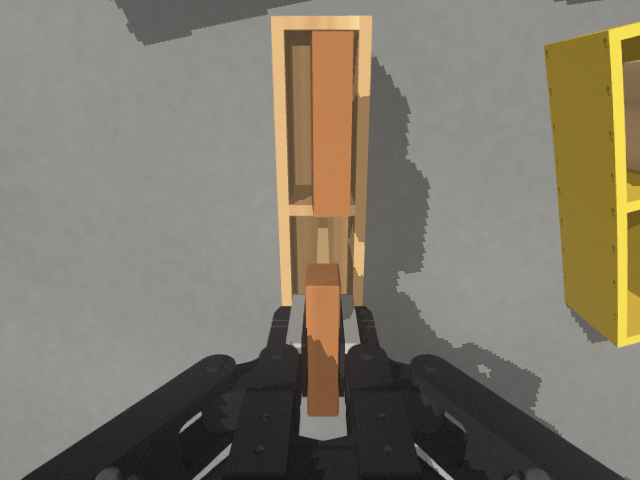

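The card is inside the empty pocket, about 9 mm above the floor, with no contact force. I'll lower it a little more, release and retreat.

Request:
drive_tool(
  moves=[0.2,0,0,0,0,0,0.2,0,0,0,0,0,0.2,0,0,0,0,0,0,0,0,0,0,0,0,0,0,0,0,0],
)

```text
time: 10.63
tool_pos: [519.5, 162.3, 69.0]
tcp_rot: [-69.4, 90.0, -169.2]
ft_force: [-0.7, 0.1, 0.1]
finger_gap: 11.0
```

Request:
drive_tool(
  moves=[0,0,0,0,0,0,0,0,0,0,0,0,0,0,0,0,0,0,0,0,0,0,0,0,0,0,0,0,0,0,0,0,0,0,0,0,0,0,0,0,0,0,0,0,0,0,0,0,0,0,0,0,0,0,0,0,0,0,0,0],
  hand=8.5,
)

```text
time: 11.47
tool_pos: [519.7, 162.3, 69.3]
tcp_rot: [90.3, 90.0, -9.5]
ft_force: [-0.8, -0.8, 0.6]
finger_gap: 84.8
```

Request:
drive_tool(
  moves=[-0.5,0,0,0,0,0,-1,0,0,0,0,0,-1.5,0,0,0,0,0,-2,0,0,0,0,0,-2,0,0,0,0,0,-2,0,0,0,0,0,-2,0,0,0,0,0,-2,0,0,0,0,0,-1,0,0,0,0,0,0,0,0,0,0,0,0,0,0,0,0,0],
)

```text
time: 12.38
tool_pos: [520.1, 162.4, 209.8]
tcp_rot: [111.5, 89.9, 11.7]
ft_force: [-0.1, -0.3, 0.4]
finger_gap: 84.9
```

```bash
python3 - <<'E'
from h import *
st=sensors.sense();s=save('wrist','wrist8')
R=Ro.from_euler('xyz',st['tcp_rot'],degrees=True).as_matrix();M=s['mount']
v,u=np.nonzero(s['z_map']>0);P=ray(s,np.c_[u,v])*s['z_map'][v,u][:,None]
P=(P@M[:3,:3].T+M[:3,3])@R.T+st['tool_pos']
k=(P[:,2]>70)&(P[:,2]<110)&(abs(P[:,0]-520)<50)&(P[:,1]>120)&(P[:,1]<202);Q=P[k];print('bar',cv2.minAreaRect(Q[:,:2].astype(np.float32)),np.percentile(Q[:,2],[5,50,95]))
s=save('top','top8');P=cloud(s,np.ones((480,640),bool))
for n,a,b,c,lo,hi in(('bagfoot',549,-51,75,6,17),('binderbar',610,-295,40,105,130)):
    k=(abs(P[:,0]-a)<c)&(abs(P[:,1]-b)<c)&(P[:,2]>lo)&(P[:,2]<hi);print(n,cv2.minAreaRect(P[k][:,:2].astype(np.float32)))
save('scene','scene8');print(sensors.sense()['time'],sensors.sense()['ft_force'])
E
```

```text
bar ((518.8893432617188, 161.05538940429688), (56.07598114013672, 11.694334030151367), 80.22198486328125) [91.76357507 95.30551997 96.44175491]
bagfoot ((548.8059692382812, -51.2348518371582), (80.42613983154297, 120.08407592773438), 1.9851808547973633)
binderbar ((609.9846801757812, -294.6983947753906), (57.63920974731445, 12.745311737060547), 81.22824096679688)
12.5333 [-0.10033266 -0.60436112  0.93618909]
```

View pics/wrist8.png

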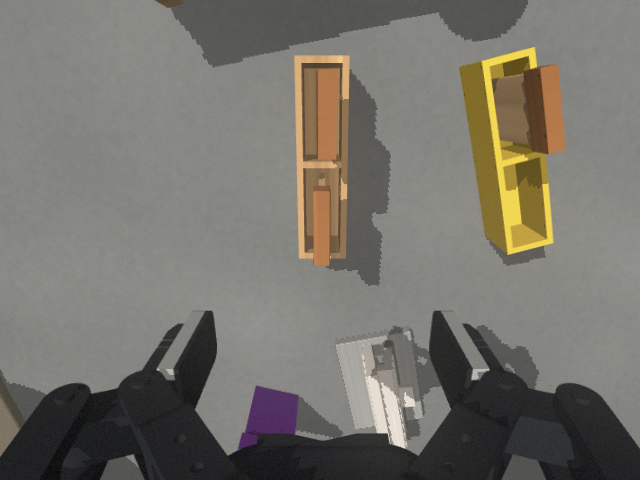

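View pics/scene8.png

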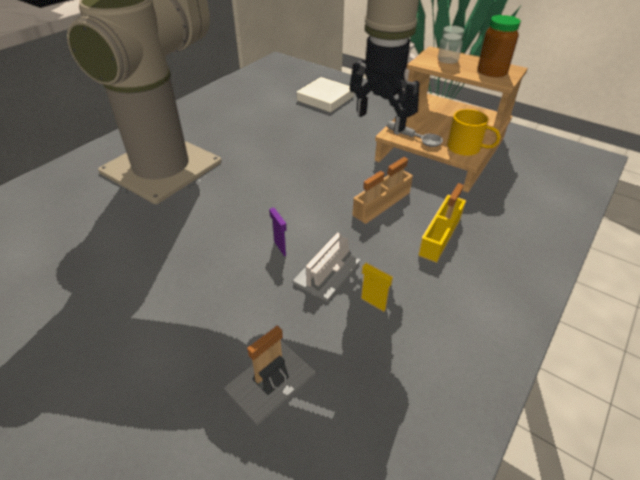

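The card stands upright in the pocket, with its bar at (321,225) in the wrist view and its top at 95 mm, which puts the lower edge on the floor. The gripper is clear, so I'm handing in.

```bash
python3 -c "
from h import *
print(r.hand_in())"
```

```text
the job is handed in; nothing more can be done
None
```

I drew the long bag clip's card straight up out of the jaws, lowered it into the empty bamboo pocket and let go a few millimetres above the floor. I then moved the gripper clear and handed the job in at about 12.5 s; no verdict came back.

Last checks before handing in:
- **Card:** it stands upright with its bar centre within about 2 mm of the pocket middle. The bar top is at 95 mm, so the lower edge rests on the pocket floor.
- **Bag clip:** the foot is flat and had moved less than 0.5 mm.
- **Binder clip:** its grip bar is within 0.5 mm of its start, which is within measuring noise.
- **Gripper:** it is open at a TCP height of 210 mm, touching nothing.
- **Disagreements:** no check failed. The top and wrist cameras differed by 1 to 1.5 mm. The fingers read 10.7 to 11.3 mm on the 12 mm bar, though the bar did not slip.

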